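# Hold a specimen carrier down on the sprung contact

## Task

Take the specimen carrier with the orange handle out of the rest block and plug it into the port of the white bench contact unit, collar over the port. Press it down against the sprung contact inside until its collar sits hard on the steel frame round the port, firmly but without forcing it, and keep it pressed there: the job finishes while you are still holding it down, since it springs back up if let go. Leave the other two carriers in the rest block, and do not disturb the spray bottle or the black specimen puck.

Things in the scene. Friction and masses are not known exactly. Their poses are not given: they have to be found in the camera images.
- carrier: Carrier to use, 80 mm high, 80 to 170 g, upright in one pocket of the rest. Heights above its foot: brass plug 20 (x) by 30 (y) mm, 0 to 30, the lowest 5 tapering to 14 x 24; aluminium collar 40 (x) by 50 (y) mm, 30 to 36; orange handle 16 (x) by 30 (y) mm, 36 to 80, pinch it across x. Origin: centre of the foot's underside, z up. Same after a half turn; fits the port either way round.
- carrier_blue: Same carrier with a blue handle, in another pocket of the rest block: to be left there. Same origin and axes.
- carrier_grey: Same carrier with a grey handle, in another pocket of the rest block: to be left there. Same origin and axes.
- rest: Fixed black block, 66 (x) by 235 (y) by 40 mm high, three pockets 23 x 33 mm, 34 mm deep, in a row along y, 75 mm apart. A carrier hangs in one by its collar, which lies on the block's top: foot 10 mm above the work surface, its y along the block's y. Origin: centre of the underside. The rest may be left and the unit right, or the other way round.
- unit: Fixed white bench contact unit, 170 (x) by 190 (y) by 76 mm high. In the middle of its top is a rectangular port, 22 mm (its x) by 32 mm (its y), for the 20 x 30 mm plug: 1 mm of play on each side. Origin: centre of the underside; z up.
- stop: Dark steel frame round the port, fixed on top of the unit, 4 mm high, outside 52 mm (x) by 62 mm (y), opening 26 x 36 mm: the hard stop for the carrier's collar. To keep the collar hard on it, keep pushing with clearly more than the spring's 10 N, say 13 to 25 N. Origin: on the port's axis on the unit's top, 4 mm below the frame's top face; axes as the unit's.
- port (a point): Centre of the port in the plane of the frame's top face, 80 mm above the work surface; axes as the unit's. With the collar down on the frame the carrier's origin is 30 mm below this point.
- plunger (a joint): Sprung brass contact, 15 mm dia., upright in the port; m pushed down from free (0), when its top is 18 mm below the frame's top face. The plug goes in 18 mm freely, then pushes it: 4 N at first, rising 0.5 N/mm to 10 N at 0.012, where the collar meets the frame (its own travel ends at 0.016). The carrier's weight does not move it; let go, it pushes the carrier back up.
- spray: White spray bottle with a blue spray head, 64 mm diameter, 205 mm high, standing on the work surface off to the left. Not to be disturbed. Origin: centre of the underside.
- puck: Black round specimen puck, 40 mm diameter, 22 mm high, lying on the work surface off to the right. Not to be disturbed. Origin: centre of the underside.
Not all that is in view belongs to the job. Leave any green or turquoise look-alike of the carrier_blue alone.

How it is judged:
On the way, in this order (a step that is already met when the one before it is completed fails the run):
1. the orange carrier is lifted out of the rest block in the fingers (z of carrier in the frame of rest above 0.05 m and contact force between the fingers and carrier above 1 N), for 0.1 s.
2. its plug is square in the port, at least 10 mm deep (horizontal distance between carrier and port below 0.005 m and z of carrier in the frame of port below -0.01 m and angle between the y axis of carrier and the y axis of unit, either way round below 0.15 rad and angle between carrier's own z axis and vertical below 0.15 rad), for 0.1 s.
At the end, for the whole second after the job is handed in: For the last second the fingers hold the orange carrier in the port: centred within 4 mm, upright and square, at most 1.8 mm short of fully down, contact in over 10.2 mm, collar on the frame with 1 to 40 N, at rest. Other carriers still in the rest (15 mm), bottle and puck in place (30 mm) (horizontal distance between carrier and port below 0.004 m and z of carrier in the frame of port below -0.0282 m and value of joint plunger above 0.0102 m and angle between carrier's own z axis and vertical below 0.06 rad and angle between the y axis of carrier and the y axis of unit, either way round below 0.12 rad and contact force between carrier and stop between 1 and 40 N and contact force between the fingers and carrier above 3 N and linear speed of carrier below 0.02 m/s and distance of each of carrier_blue, carrier_grey from where it was at the start of the episode below 0.015 m and angle between each of carrier_blue, carrier_grey, spray's own z axis and vertical below 0.15 rad and distance of each of spray, puck from where it was at the start of the episode below 0.03 m); the arm keeps its last pose, push and grip.
It fails at once if the carrier is forced or slammed against the steel frame (over 60 N) (contact force between carrier and stop above 60 N).
It fails at once if another carrier is pulled out of the rest block (distance of any of carrier_blue, carrier_grey from where it was at the start of the episode above 0.02 m).
It fails at once if the spray bottle or the puck is disturbed (distance of any of spray, puck from where it was at the start of the episode above 0.03 m or angle between spray's own z axis and vertical above 0.3 rad).
It also fails if it takes over 48 s, if anything falls off the work surface, if the arm or the gripper's body presses on something with over 40 N, if the wrist force passes 120 N, or if a joint passes its speed limit or range.

## Robot

A 7-joint arm with a two-finger parallel gripper is mounted at the origin on the work surface. World frame = base frame: x ahead of the robot, y to its left, z up, the work surface at z = 0. Lengths are in m, angles in rad, forces in N, time in s.
With the tool pointing down it reaches from about 0.4 to 0.85 m from the base axis. Payload 10.4 kg.
Tool frame: the origin (TCP) lies midway between the tips of the shut fingers; the grasp point (between the pads) lies 19 mm behind it; x points along the fingers, y is the direction in which the jaws open and shut, and the axes are right-handed (so a half turn about x gives the same grasp; the last joint's range is limited). The gripper opens to 87 mm and grips with 3 to 60 N. Pads are 19 mm wide; open, the fingers measure 117 mm over their backs; the gripper's body (75 mm by 190 mm) begins 51 mm behind the grasp point.
Start: joints at [-1.153, 0.332, -0.065, 1.46, 0.022, 1.35, -0.088], TCP at [0.267, 0.565, 0.223] pointing down, gripper open.
Joint ranges: [-2.6, 2.6], [-0.5, 2.12], [-1.47, 1.34], [0.16, 2.42], [-1.27, 4.41], [0.06, 2.06], [-2.6, 2.6]. Speed limits (rad/s): [2.22, 2.22, 2.79, 2.79, 3.14, 3.14, 3.14].

## Interface

Orientations are given as a unit quaternion [x, y, z, w].
In Python, from bench import * gives the robot as it stands.
- The arm moves only by the shell command python3 -m inch 'ROWS' [FORCE]. ROWS is JSON, a list that holds one entry, the list of rows, each a list of 7 numbers: the shift along the world's x, y, z each as a share of 120 mm, from -1 to 1, then the turn, a rotation vector about the world's x, y, z each as a share of 2 pi rad, from -1 to 1, then the closure, from 0 (fully open) to 1 (shut). A call has 1 to 10 rows; each row is the pose to reach, as a shift and turn from the pose commanded when the call began, turning the shorter way round; what a row does not reach only later rows make up. A row lasts 1/10 s, in which the tool goes at most 50 mm and 8.59 degrees, less where a joint would pass 70% of its speed; a pose out of reach is approached as far as the arm can. A call with a number of a shift or a turn outside -1 to 1 is refused whole. A call with a gripper value outside its range is refused whole. The fingers move at their own pace and stop on an object; FORCE is the grip in N (left out, the last holds). Time passes only in rows, so rows that repeat a pose let the fingers close. It gives the time, the measured TCP pose, the force and the opening at its end, in the units of the state.
- read_state(): the state, without advancing time (a new reading comes with each control period).
- camera(name): name is "scene" or "top" or "wrist"; returns the picture (400x640x3 uint8, red, green, blue); there is no depth.
- get_calibration(name): a dict with "fx", "fy", "cx", "cy" (pixels), "xyz" and "attitude" of the camera in the world. Camera axes: x right, y up, looking along -z (the intrinsics and any distortion apply to the point x, -y, -z); pixel columns grow to the right and rows downward; lengths in m; the calibration is good to about 2 mm. A picture is of the moment at which its call begins: read the wrist's pose just before it. get_calibration takes no time and is no camera call; for the wrist camera it gives the pose at the moment of the call.
- close_job(): hands the job in, once; it reports no verdict.
The state is a dict: "time": time; "joint_positions": joint angles; "joint_vel": joint speeds; "joint_torque": joint torques, N m; "ee_pos": TCP position; "eef_rot": TCP orientation; "ft_force": force on the tool from outside, world axes, zero at the start; "torque": the same for the moment, N m; "width": finger opening in m.
Only numpy, scipy, OpenCV 4.12 (cv2) and the standard library are available. Lean on these libraries where they do the work, as an engineer would, in place of code of your own. Each camera call takes 0.05 s, during which the arm holds its last target.

## Working session

There is one attempt and no reset: what is moved stays moved. The work goes in short steps, Python scripts to look and compute and a shell command to move; the robot and the scene stay as the last step left them, time stands still between calls to the robot, and variables do not carry over. Pictures are saved under pics/ and viewed, and the job is handed in when it is done.

```bash
ls; mkdir -p pics; python3 - <<'E'
from bench import *
import cv2
for n in ("scene","top","wrist"):
    c=get_calibration(n); print(n,c)
    im=camera(n); cv2.imwrite(f"pics/{n}0.png",im[:,:,::-1])
s=read_state(); print(s)
E
```

```text
pics
scene {'fx': 450.81520639328977, 'fy': 450.81520639328977, 'cx': 327.80227462950353, 'cy': 205.66123327005124, 'xyz': array([ 1.08419374, -0.26499557,  1.03960821]), 'attitude': array([0.23085946, 0.14030153, 0.50192388, 0.82163971])}
top {'fx': 472.2202060002933, 'fy': 472.2202060002933, 'cx': 317.767685906011, 'cy': 200.1180185456552, 'xyz': array([0.40060896, 0.00309614, 1.53895816]), 'attitude': array([ 0.0374887 , -0.04290039, -0.70318537,  0.70872032])}
wrist {'fx': 283.42185278055837, 'fy': 283.42185278055837, 'cx': 316.8668706006571, 'cy': 197.42662072460584, 'xyz': array([0.20282891, 0.59529444, 0.38399122]), 'attitude': array([-0.11024281, -0.06995373,  0.53108367,  0.83719958])}
{'time': 0.15, 'joint_positions': array([-1.15258796,  0.33274221, -0.06470277,  1.46070417,  0.02162474,
        1.34989641, -0.08850395]), 'joint_vel': array([ 0.00086058,  0.00019545, -0.00120537, -0.00407029, -0.00033305,
        0.00014435, -0.00158341]), 'joint_torque': array([ 1.71893975e-03, -6.23629761e+01,  2.57061690e-02, -3.90148044e+01,
       -6.11405843e-02,  3.72163521e-02,  5.49839717e-05]), 'ee_pos': array([0.26655808, 0.56500503, 0.22194815]), 'eef_rot': array([ 0.15421556,  0.69006115, -0.15495164,  0.68994432]), 'ft_force': array([ 0.39344911,  0.02795586, -0.24774187]), 'torque': array([-0.03596571, -0.02377487, -0.01467393]), 'width': 0.08708859715473374}
```

View pics/top0.png

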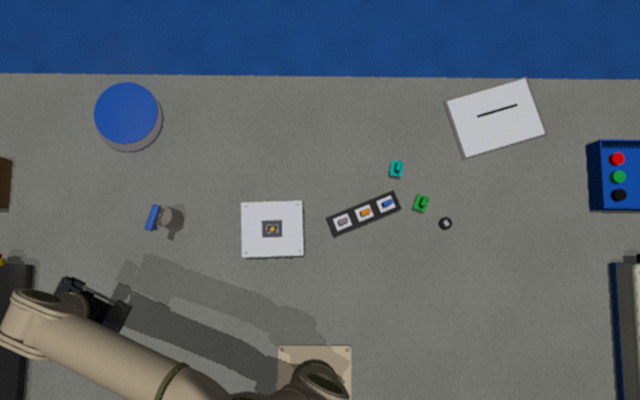

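View pics/scene0.png

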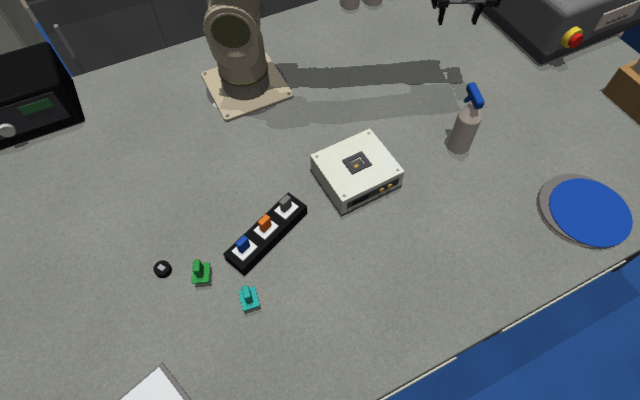

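View pics/wrist0.png

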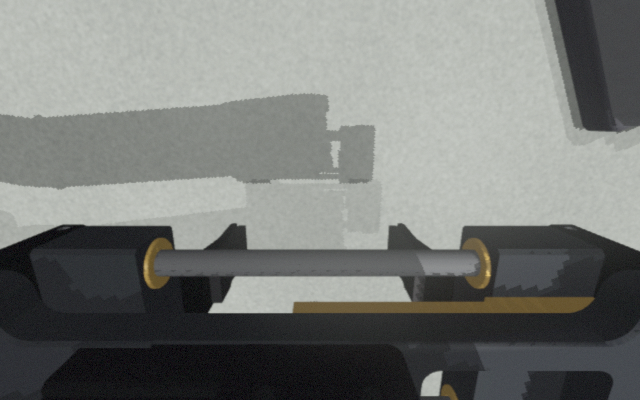

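Top view: the rest block is at (363,214), holding grey (343,221), orange (364,212) and blue (387,203). The unit's port is at (272,229). The spray is at (165,217) and the puck at (445,223). The green (421,203) and turquoise (397,169) look-alikes stand free on the bench. Only the middle carrier has an orange handle and sits in the block. I'll confirm it in an enlarged crop.

```bash
cat > h.py <<'E'
import numpy as np, cv2
from scipy.spatial.transform import Rotation as R
from bench import *
def ray(c,u,v):
    d=np.array([(u-c['cx'])/c['fx'],-(v-c['cy'])/c['fy'],-1.0])
    return R.from_quat(c['attitude']).apply(d)
def back(c,u,v,z):
    d=ray(c,u,v); o=np.array(c['xyz']); return o+d*(z-o[2])/d[2]
def proj(c,P):
    p=R.from_quat(c['attitude']).inv().apply(np.atleast_2d(P)-c['xyz'])
    return np.c_[c['cx']+c['fx']*p[:,0]/-p[:,2], c['cy']+c['fy']*p[:,1]/p[:,2]]
E
python3 - <<'E'
from h import *
a=cv2.imread('pics/top0.png')[180:270,230:410]; cv2.imwrite('pics/tc.png',cv2.resize(a,(720,360),interpolation=cv2.INTER_CUBIC))
a=cv2.imread('pics/scene0.png')[120:280,215:415]; cv2.imwrite('pics/sc.png',cv2.resize(a,(700,560),interpolation=cv2.INTER_CUBIC))
E
```

```text
(no output)
```

View pics/tc.png

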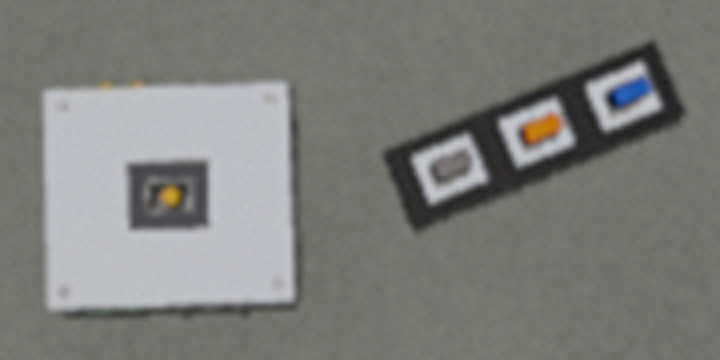

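View pics/sc.png

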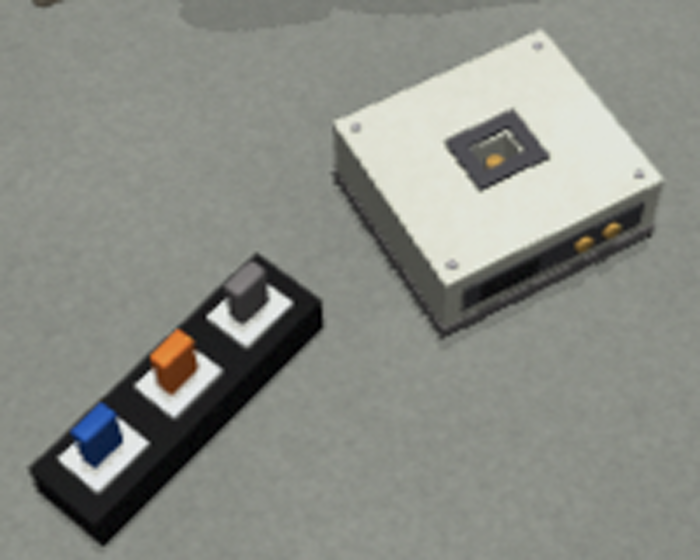

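```bash
python3 - <<'E'
from h import *
from scipy.optimize import least_squares
ct,cs=get_calibration('top'),get_calibration('scene')
T=lambda L:[((u+.5)/4-.5+230,(v+.5)/4-.5+180) for u,v in L]
S=lambda L:[((u+.5)/3.5-.5+215,(v+.5)/3.5-.5+120) for u,v in L]
rt=T([(385,152),(655,42),(686,115),(416,230)]); ut=T([(43,91),(288,82),(296,300),(48,310)]); ft=T([(127,162),(207,160),(209,227),(131,229)])
us=S([(541,30),(661,182),(443,283),(334,122)]); fs=S([(514,110),(549,156),(482,190),(446,144)])
rs=S([(257,255),(322,303),(103,520),(32,470)])
def fit(c,px,z):
    P=np.array([back(c,u,v,z)[:2] for u,v in px])
    s=[np.linalg.norm(P[i]-P[(i+1)%4]) for i in range(4)]
    e=(P[0]-P[1])+(P[3]-P[2]); f=(P[0]-P[3])+(P[1]-P[2])
    print(np.round(P.mean(0),4),'sides mm',np.round(np.array(s)*1e3,1),'dir deg',np.round(np.degrees([np.arctan2(e[1],e[0]),np.arctan2(f[1],f[0])]),2))
for n,c,p,z in [('rest top',ct,rt,.04),('rest scene',cs,rs,.04),('unit t',ct,ut,.076),('unit s',cs,us,.076),('frame t',ct,ft,.08),('frame s',cs,fs,.08)]:
    print(n,end=' ');fit(c,p,z)
# handles top centroid & collar
im=cv2.imread('pics/top0.png')
for n,p in (('orange',(542.,127)),('blue',(632,92)),('grey',(453,165))):
    print(n,back(ct,*T([p])[0],.09))
for n,p in (('collar o',[(497,120),(563,95),(580,145),(515,170)]),): fit(ct,T(p),.046)
print(R.from_quat(read_state()['eef_rot']).as_matrix())
E
```

```text
rest top [ 0.531  -0.1542] sides mm [234.1  63.4 234.6  66.5] dir deg [113.03  22.17]
rest scene [ 0.534  -0.1536] sides mm [ 65.6 226.6  65.  232.2] dir deg [-154.95  112.98]
unit t [0.4786 0.134 ] sides mm [190.7 168.9 190.5 169.3] dir deg [92.66  2.76]
unit s [0.478 0.132] sides mm [170.4 187.5 167.  187.8] dir deg [-178.03   91.82]
frame t [0.4788 0.1339] sides mm [61.8 51.7 60.  51.8] dir deg [91.9   3.62]
frame s [0.4806 0.1328] sides mm [50.3 60.3 50.  62.1] dir deg [-176.76   94.39]
orange [ 0.53247378 -0.15363814  0.09      ]
blue [ 0.56018178 -0.22333516  0.09      ]
grey [ 0.50260044 -0.0850608   0.09      ]
[ 0.5321 -0.1558] sides mm [56.4 41.9 55.5 42.1] dir deg [111.32  19.1 ]
[[-3.88795993e-04  4.26652336e-01  9.04415631e-01]
 [-9.79667226e-04  9.04415102e-01 -4.26652508e-01]
 [-9.99999445e-01 -1.05190714e-03  6.63443429e-05]]
```

Sides, heights and spacings all agree with the given sizes. The orange carrier is at about (0.532, -0.154) with yaw about 22.7°, and the port is at about (0.479, 0.133) with yaw about 2.6°. Moving up and over.

```bash
python3 -m inch '[[[0.05,-0.1,0.4,0,0,0,0],[0.15,-0.4,0.7,0,0,-0.02,0],[0.25,-0.75,0.9,0,0,-0.04,0],[0.36,-1,0.9,0,0,-0.06,0]]]'
python3 -m inch '[[[0.12,-0.35,0,0,0,-0.02,0],[0.25,-0.7,0,0,0,-0.04,0],[0.37,-1,0,0,0,-0.057,0]]]'
python3 -m inch '[[[0.12,-0.35,0,0,0,0,0],[0.25,-0.7,0,0,0,0,0],[0.37,-1,0,0,0,0,0]]]'
python3 -m inch '[[[0.12,-0.35,0,0,0,0,0],[0.25,-0.7,0,0,0,0,0],[0.37,-1,0,0,0,0,0]]]'
```

```text
time: 0.55
ee_pos: [0.3109, 0.4443, 0.3344]
eef_rot: [0.285, 0.648, -0.281, 0.648]
ft_force: [1.5, 1.1, 0.4]
width: 0.0868
time: 0.85
ee_pos: [0.3548, 0.323, 0.3306]
eef_rot: [0.394, 0.587, -0.394, 0.587]
ft_force: [0.7, 0.1, -0.1]
width: 0.087
time: 1.15
ee_pos: [0.3991, 0.2029, 0.3306]
eef_rot: [0.393, 0.588, -0.392, 0.588]
ft_force: [1.1, 0.3, -0.3]
width: 0.0869
time: 1.45
ee_pos: [0.4433, 0.0828, 0.3306]
eef_rot: [0.393, 0.588, -0.392, 0.588]
ft_force: [0.5, 0.2, 0.2]
width: 0.087
```

```bash
python3 -m inch '[[[0.12,-0.35,0,0,0,0,0],[0.25,-0.7,0,0,0,0,0],[0.37,-1,0,0,0,0,0]]]'
python3 -m inch '[[[0.12,-0.33,-0.2,0,0,0,0],[0.25,-0.66,-0.5,0,0,0,0],[0.37,-0.98,-0.9,0,0,0,0],[0.37,-0.98,-0.9,0,0,0,0],[0.37,-0.98,-0.9,0,0,0,0]]]'
python3 - <<'E'
from h import *
s=read_state(); c=get_calibration('wrist'); im=camera('wrist'); cv2.imwrite('pics/w1.png',im[:,:,::-1]); print(s['ee_pos'],c)
import pickle; pickle.dump(c,open('w1.pkl','wb'))
m=R.from_quat(s['eef_rot']).as_matrix(); print(np.round(m,4),np.degrees(np.arctan2(m[1,1],m[0,1])))
cv2.imwrite('pics/t1.png',cv2.resize(camera('top')[180:270,230:410,::-1],(720,360),interpolation=cv2.INTER_CUBIC))
E
```

```text
time: 1.75
ee_pos: [0.4876, -0.0372, 0.3307]
eef_rot: [0.393, 0.588, -0.392, 0.588]
ft_force: [0.5, 0.6, -0.0]
width: 0.0871
time: 2.25
ee_pos: [0.5304, -0.1541, 0.2201]
eef_rot: [0.392, 0.589, -0.394, 0.587]
ft_force: [0.3, -0.1, 0.8]
width: 0.087
[ 0.5304241  -0.15413862  0.2201288 ] {'fx': 283.42185278055837, 'fy': 283.42185278055837, 'cx': 316.8668706006571, 'cy': 197.42662072460584, 'xyz': array([ 0.5042587 , -0.08870895,  0.38232559]), 'attitude': array([-0.12757688, -0.023582  ,  0.19336529,  0.97251113])}
[[-4.500e-03  9.243e-01  3.816e-01]
 [-1.100e-03  3.816e-01 -9.243e-01]
 [-1.000e+00 -4.600e-03 -7.000e-04]] 22.43178963335716
```

View pics/w1.png

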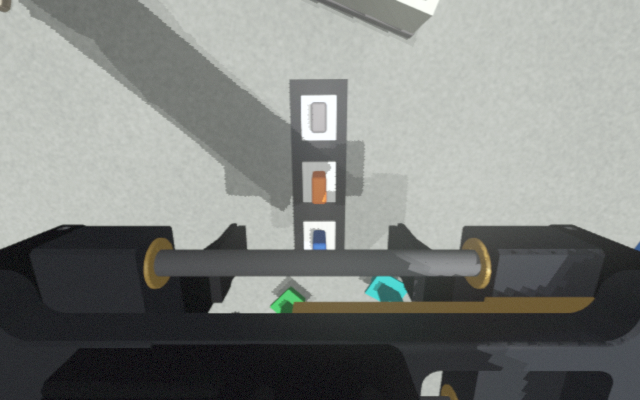

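```bash
python3 - <<'E'
import cv2
a=cv2.imread('pics/w1.png')[70:250,270:370]; cv2.imwrite('pics/w1c.png',cv2.resize(a,(330,594),interpolation=cv2.INTER_CUBIC))
E
```

```text
(no output)
```

View pics/w1c.png

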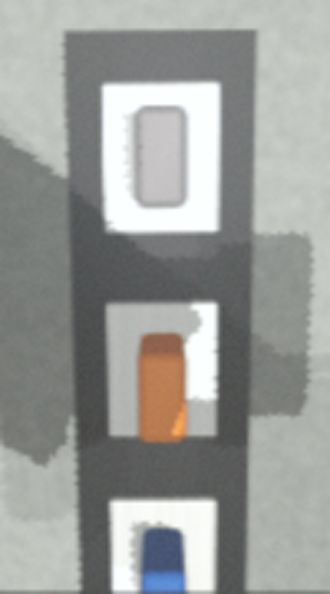

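View pics/t1.png

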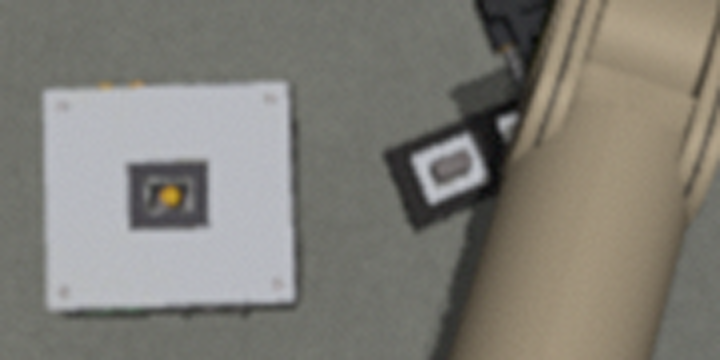

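```bash
python3 - <<'E'
from h import *
import pickle
c=pickle.load(open('w1.pkl','rb'))
W=lambda u,v:((u+.5)/3.3-.5+270,(v+.5)/3.3-.5+70)
B=lambda u,v,z:np.round(back(c,*W(u,v),z),4)
print('handle top',B(162,399,.09)); H=[B(139,356,.09),B(185,356,.09),B(185,441,.09),B(139,441,.09)]
print([np.linalg.norm(H[i]-H[(i+1)%4]) for i in range(4)])
C=[B(106,302,.046),B(217,302,.046),B(215,437,.046),B(107,437,.046)]
print('collar',np.mean(C,0),[np.linalg.norm(C[i]-C[(i+1)%4]) for i in range(4)])
d=C[1]-C[0];print(np.degrees(np.arctan2(d[1],d[0])))
d=B(256,30,.04)-B(65,30,.04);print('rest x',np.degrees(np.arctan2(d[1],d[0])),np.linalg.norm(d))
d=B(73,300,.04)-B(66,60,.04);print('rest left',np.degrees(np.arctan2(d[1],d[0])))
d=B(248,420,.04)-B(255,60,.04);print('rest right',np.degrees(np.arctan2(d[1],d[0])))
print('grey top',B(161,157,.09))
E
```

```text
handle top [ 0.532  -0.1533  0.09  ]
[np.float64(0.0146154028339967), np.float64(0.028100177935379687), np.float64(0.0149308405657552), np.float64(0.02807774919754072)]
collar [ 0.53185 -0.1533   0.046  ] [np.float64(0.0399462138381098), np.float64(0.05047692542142402), np.float64(0.04039232600383395), np.float64(0.050509801029107224)]
22.52056560289692
rest x 22.47102750395502 0.06514637365195398
rest left -67.16634582208245
rest right -67.12504452372168
grey top [ 0.503  -0.0843  0.09  ]
```

Wrist and top views agree within 1 mm, and the collar reads 40 x 50.5 mm. Descending to TCP z of about 0.053.

```bash
python3 -m inch '[[[0.012,0.006,-0.3,0,0,0,0],[0.012,0.006,-0.6,0,0,0,0],[0.012,0.006,-0.9,0,0,0,0],[0.012,0.006,-0.9,0,0,0,0]]]'
python3 -m inch '[[[0,0,-0.2,0,0,0,0],[0,0,-0.4,0,0,0,0],[0,0,-0.49,0,0,0,0],[0,0,-0.49,0,0,0,0],[0,0,-0.49,0,0,0,0]]]'
```

```text
time: 2.75
ee_pos: [0.5315, -0.1493, 0.1121]
eef_rot: [0.391, 0.591, -0.392, 0.587]
ft_force: [0.5, 0.9, 0.1]
width: 0.087
time: 3.25
ee_pos: [0.5344, -0.1515, 0.0576]
eef_rot: [0.392, 0.588, -0.392, 0.589]
ft_force: [-0.5, 0.1, 0.1]
width: 0.087
```

```bash
python3 -m inch '[[[0,0,-0.03,0,0,0,0],[0,0,-0.03,0,0,0,0],[0,0,-0.03,0,0,0,0],[0,0,-0.03,0,0,0,0]]]'
```

```text
time: 3.65
ee_pos: [0.5334, -0.1516, 0.0525]
eef_rot: [0.392, 0.588, -0.392, 0.588]
ft_force: [0.2, -0.7, 1.1]
width: 0.0871
```

```bash
python3 -m inch '[[[-0.012,-0.015,0,0,0,0,0],[-0.012,-0.015,0,0,0,0,0],[-0.012,-0.015,0,0,0,0,0.6],[-0.012,-0.015,0,0,0,0,1],[-0.012,-0.015,0,0,0,0,1],[-0.012,-0.015,0,0,0,0,1],[-0.012,-0.015,0,0,0,0,1],[-0.012,-0.015,0,0,0,0,1],[-0.012,-0.015,0,0,0,0,1],[-0.012,-0.015,0,0,0,0,1]]]' 45
```

```text
time: 4.65
ee_pos: [0.5318, -0.1534, 0.0522]
eef_rot: [0.392, 0.588, -0.392, 0.588]
ft_force: [-0.3, -0.5, 0.2]
width: 0.031
```

```bash
python3 -m inch '[[[0,0,0,0,0,0,1],[0,0,0,0,0,0,1],[0,0,0,0,0,0,1],[0,0,0,0,0,0,1],[0,0,0,0,0,0,1]]]'
python3 -m inch '[[[0,0,0,0,0,0,1],[0,0,0.1,0,0,0,1],[0,0,0.2,0,0,0,1],[0,0,0.4,0,0,0,1],[0,0,0.7,0,0,0,1],[0,0,1,0,0,0,1],[0,0,1,0,0,0,1],[0,0,1,0,0,0,1]]]'
```

```text
time: 5.15
ee_pos: [0.5318, -0.1534, 0.0522]
eef_rot: [0.392, 0.588, -0.392, 0.588]
ft_force: [0.3, -0.3, 0.2]
width: 0.0158
time: 5.95
ee_pos: [0.5323, -0.1534, 0.1734]
eef_rot: [0.393, 0.588, -0.392, 0.589]
ft_force: [-0.9, 0.2, -2.4]
width: 0.0156
```

```bash
python3 -m inch '[[[-0.05,0.25,0.1,0,0,-0.01,1],[-0.1,0.6,0.1,0,0,-0.025,1],[-0.18,1,0.1,0,0,-0.04,1]]]'
python3 -m inch '[[[-0.05,0.35,0,0,0,-0.007,1],[-0.12,0.7,0,0,0,-0.015,1],[-0.18,1,0,0,0,-0.015,1]]]'
python3 -m inch '[[[-0.04,0.2,0,0,0,0,1],[-0.08,0.39,0,0,0,0,1],[-0.08,0.39,0,0,0,0,1],[-0.08,0.39,0,0,0,0,1],[-0.08,0.39,0,0,0,0,1]]]'
python3 - <<'E'
from h import *
import pickle
s=read_state(); D={}
for n in ('wrist','top','scene'):
    D[n]=get_calibration(n); im=camera(n); cv2.imwrite(f'pics/{n}2.png',im[:,:,::-1])
pickle.dump(D,open('w2.pkl','wb'))
m=R.from_quat(s['eef_rot']).as_matrix(); print(s['ee_pos'],s['width'],s['ft_force'],np.degrees(np.arctan2(m[1,1],m[0,1])),m[:,0])
a=cv2.imread('pics/wrist2.png')[60:260,200:440]; cv2.imwrite('pics/w2c.png',cv2.resize(a,(720,600),interpolation=cv2.INTER_CUBIC))
a=cv2.imread('pics/scene2.png')[100:220,290:430]; cv2.imwrite('pics/s2c.png',cv2.resize(a,(700,600),interpolation=cv2.INTER_CUBIC))
E
```

```text
time: 6.25
ee_pos: [0.5094, -0.0332, 0.1835]
eef_rot: [0.464, 0.533, -0.465, 0.533]
ft_force: [0.7, 1.2, -1.4]
width: 0.0156
time: 6.55
ee_pos: [0.4872, 0.0888, 0.1833]
eef_rot: [0.487, 0.512, -0.488, 0.512]
ft_force: [0.4, 0.2, -1.6]
width: 0.0156
time: 7.05
ee_pos: [0.479, 0.1322, 0.1837]
eef_rot: [0.488, 0.512, -0.488, 0.512]
ft_force: [-0.4, -1.1, -2.2]
width: 0.0156
[0.47900217 0.13221581 0.18370974] 0.01556415444167563 [-0.38086131 -1.14812358 -2.18288756] 2.746780613541509 [-6.39843203e-04 -7.78755630e-04 -9.99999492e-01]
```

View pics/w2c.png

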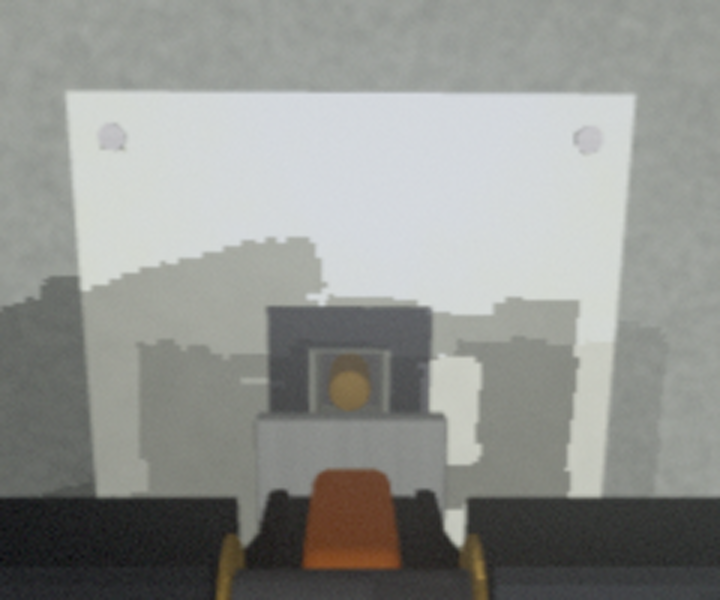

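View pics/s2c.png

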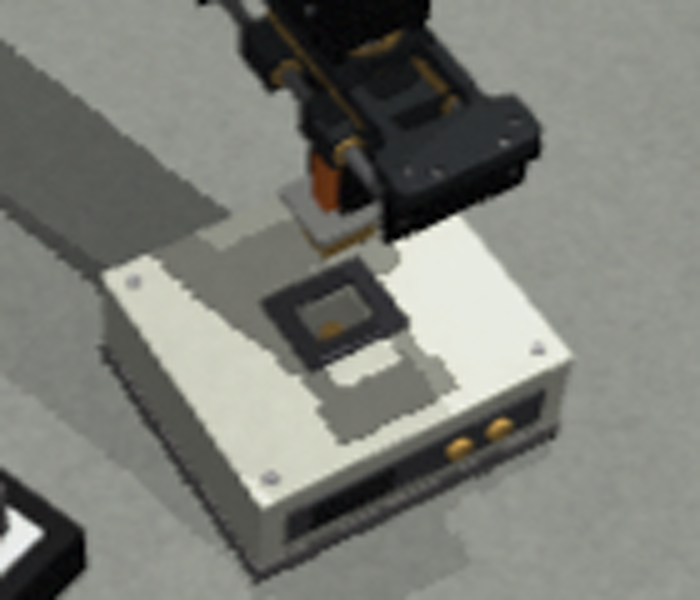

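```bash
python3 - <<'E'
from h import *
import pickle
D=pickle.load(open('w2.pkl','rb')); c=D['wrist']
W=lambda u,v:((u+.5)/3-.5+200,(v+.5)/3-.5+60)
B=lambda u,v,z:back(c,*W(u,v),z)
def pr(n,a,b,half,z):
    A,Bb=B(*a,z),B(*b,z); d=Bb-A; L=np.linalg.norm(d); d/=L; m=(A+Bb)/2
    n2=np.array([d[1],-d[0],0]); print(n,'mid',np.round(m,4),'len',round(L*1e3,1),'yaw',round(np.degrees(np.arctan2(d[1],d[0])),2),'centre',np.round((m+n2*half)[:2],4))
pr('unit far',(66,91),(636,94),.095,.076)
pr('frame far',(267,307),(432,307),.031,.08)
pr('open far',(309,349),(389,349),.018,.08)
pr('frame@row400',(267,400),(432,400),0,.08)
pr('collar top',(257,415),(447,415),.025,.1777)
pr('handle top edge?',(314,471),(390,471),.015,.2217)
for side in [((66,91),(95,490)),((636,94),(604,490))]:
    d=B(*side[0],.076)-B(*side[1],.076); print(np.degrees(np.arctan2(d[1],d[0])))
E
```

```text
unit far mid [0.4743 0.2297 0.076 ] len 170.1 yaw 2.5 centre [0.4785 0.1348]
frame far mid [0.4769 0.1662 0.08  ] len 51.7 yaw 2.78 centre [0.4784 0.1353]
open far mid [0.4774 0.1529 0.08  ] len 25.4 yaw 2.78 centre [0.4782 0.1349]
frame@row400 mid [0.4783 0.1363 0.08  ] len 53.2 yaw 2.78 centre [0.4783 0.1363]
collar top mid [0.478  0.1576 0.1777] len 38.9 yaw 2.78 centre [0.4792 0.1326]
handle top edge? mid [0.4779 0.1605 0.2217] len 11.7 yaw 2.78 centre [0.4786 0.1455]
92.23806190503512
92.80697863010596
```

```bash
python3 -m inch '[[[-0.005,0.016,-0.2,0,0,0,1],[-0.005,0.016,-0.4,0,0,0,1],[-0.005,0.016,-0.42,0,0,0,1],[-0.005,0.016,-0.42,0,0,0,1],[-0.005,0.016,-0.42,0,0,0,1]]]'
python3 - <<'E'
from h import *
import pickle
s=read_state(); D={}
for n in ('wrist','scene'):
    D[n]=get_calibration(n); im=camera(n); cv2.imwrite(f'pics/{n}3.png',im[:,:,::-1])
pickle.dump(D,open('w3.pkl','wb'))
m=R.from_quat(s['eef_rot']).as_matrix(); print(s['ee_pos'],s['width'],s['ft_force'],np.degrees(np.arctan2(m[1,1],m[0,1])),m[:,0])
a=cv2.imread('pics/wrist3.png')[60:260,200:440]; cv2.imwrite('pics/w3c.png',cv2.resize(a,(720,600),interpolation=cv2.INTER_CUBIC))
a=cv2.imread('pics/scene3.png')[120:200,310:410]; cv2.imwrite('pics/s3c.png',cv2.resize(a,(750,600),interpolation=cv2.INTER_CUBIC))
E
```

```text
time: 7.7
ee_pos: [0.4792, 0.1353, 0.1349]
eef_rot: [0.488, 0.512, -0.487, 0.512]
ft_force: [1.0, -0.9, -1.1]
width: 0.0159
[0.47918337 0.13528527 0.13493353] 0.01586054381738657 [ 0.95040597 -0.9179974  -1.06696141] 2.795936629889272 [ 1.40397890e-03  6.35125034e-04 -9.99998813e-01]
```

View pics/w3c.png

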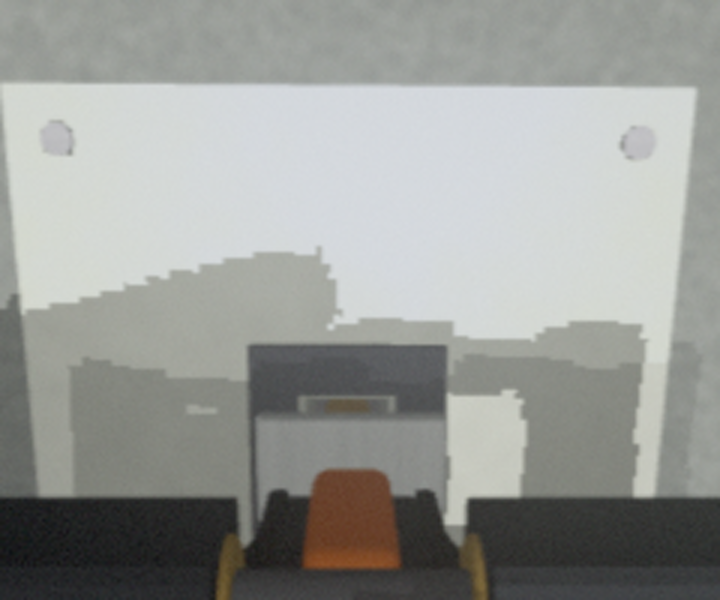

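View pics/s3c.png

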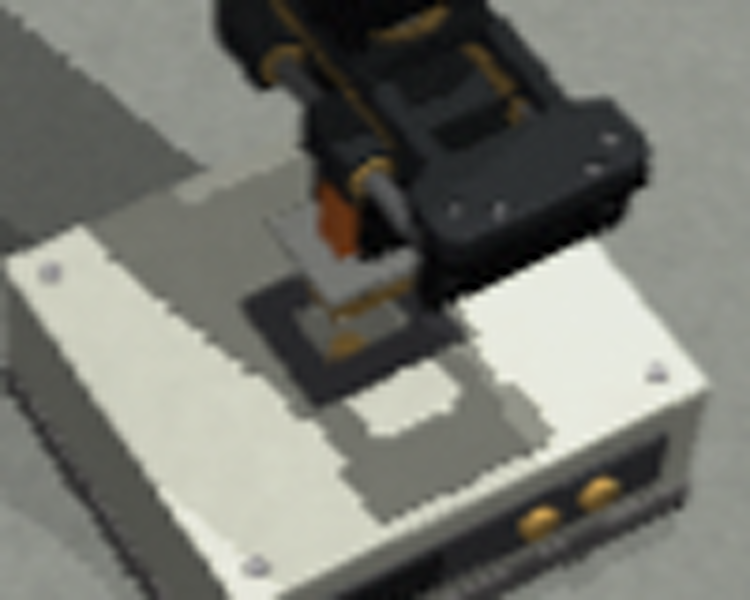

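```bash
python3 - <<'E'
from h import *
import pickle
D=pickle.load(open('w3.pkl','rb')); c=D['wrist']
W=lambda u,v:((u+.5)/3-.5+200,(v+.5)/3-.5+60)
B=lambda u,v,z:back(c,*W(u,v),z)
def pr(n,a,b,half,z):
    A,Bb=B(*a,z),B(*b,z); d=Bb-A; L=np.linalg.norm(d); d/=L; m=(A+Bb)/2
    n2=np.array([d[1],-d[0],0]); print(n,'len',round(L*1e3,1),'yaw',round(np.degrees(np.arctan2(d[1],d[0])),2),'centre',np.round((m+n2*half)[:2],4))
pr('unit far',(3,84),(696,87),.095,.076)
pr('frame far',(248,345),(447,346),.031,.08)
pr('open far',(299,397),(396,397),.018,.08)
pr('collar top',(257,415),(447,415),.025,.1349-.042+.036)
s=read_state();print(s['ee_pos'],s['time'])
E
```

```text
unit far len 169.1 yaw 2.61 centre [0.4788 0.1347]
frame far len 51.5 yaw 2.51 centre [0.4783 0.1351]
open far len 25.5 yaw 2.8 centre [0.4785 0.1344]
collar top len 38.9 yaw 2.79 centre [0.4794 0.1357]
[0.47917821 0.13548128 0.13493551] 7.8
```

```bash
python3 -m inch '[[[-0.007,-0.007,0,0,0,0,1],[-0.007,-0.007,-0.04,0,0,0,1],[-0.007,-0.007,-0.08,0,0,0,1],[-0.007,-0.007,-0.11,0,0,0,1],[-0.007,-0.007,-0.14,0,0,0,1],[-0.007,-0.007,-0.14,0,0,0,1]]]'
```

```text
time: 8.4
ee_pos: [0.4773, 0.1343, 0.1163]
eef_rot: [0.487, 0.512, -0.488, 0.512]
ft_force: [0.1, 0.1, -2.5]
width: 0.0158
```

```bash
python3 -m inch '[[[0.008,0.002,0,0,0,0,1],[0.008,0.002,-0.02,0,0,0,1],[0.008,0.002,-0.04,0,0,0,1],[0.008,0.002,-0.04,0,0,0,1]]]'
```

```text
time: 8.8
ee_pos: [0.4784, 0.1347, 0.1118]
eef_rot: [0.487, 0.512, -0.488, 0.512]
ft_force: [0.3, 0.5, -1.4]
width: 0.0157
```

```bash
python3 -m inch '[[[0,0,-0.02,0,0,0,1],[0,0,-0.04,0,0,0,1],[0,0,-0.05,0,0,0,1],[0,0,-0.05,0,0,0,1]]]'
python3 -m inch '[[[0,0,-0.02,0,0,0,1],[0,0,-0.03,0,0,0,1],[0,0,-0.04,0,0,0,1],[0,0,-0.04,0,0,0,1]]]'
```

```text
time: 9.2
ee_pos: [0.4784, 0.1346, 0.1059]
eef_rot: [0.487, 0.512, -0.488, 0.512]
ft_force: [-0.0, 0.1, -0.9]
width: 0.0159
time: 9.6
ee_pos: [0.4788, 0.1348, 0.1016]
eef_rot: [0.488, 0.512, -0.487, 0.512]
ft_force: [-0.1, 0.2, 3.7]
width: 0.0156
```

```bash
python3 -m inch '[[[0,0,-0.02,0,0,0,1],[0,0,-0.04,0,0,0,1],[0,0,-0.05,0,0,0,1],[0,0,-0.05,0,0,0,1]]]'
python3 -m inch '[[[0,0,-0.01,0,0,0,1],[0,0,-0.02,0,0,0,1],[0,0,-0.02,0,0,0,1]]]'
```

```text
time: 10.0
ee_pos: [0.4788, 0.1348, 0.0954]
eef_rot: [0.488, 0.512, -0.487, 0.512]
ft_force: [-0.1, -1.0, 7.0]
width: 0.0157
time: 10.3
ee_pos: [0.4788, 0.1348, 0.0932]
eef_rot: [0.488, 0.512, -0.487, 0.512]
ft_force: [-0.0, -0.5, 8.0]
width: 0.0156
```

```bash
python3 -m inch '[[[0,0,-0.004,0,0,0,1],[0,0,-0.008,0,0,0,1],[0,0,-0.008,0,0,0,1]]]'
python3 -m inch '[[[0,0,-0.004,0,0,0,1],[0,0,-0.004,0,0,0,1],[0,0,-0.004,0,0,0,1]]]'
```

```text
time: 10.6
ee_pos: [0.4789, 0.1348, 0.0923]
eef_rot: [0.488, 0.512, -0.487, 0.512]
ft_force: [-1.5, -0.0, 8.4]
width: 0.0156
time: 10.9
ee_pos: [0.4789, 0.1349, 0.0921]
eef_rot: [0.488, 0.512, -0.487, 0.512]
ft_force: [-2.7, -1.2, 11.2]
width: 0.0156
```

```bash
python3 -m inch '[[[0,0,-0.004,0,0,0,1],[0,0,-0.004,0,0,0,1],[0,0,-0.004,0,0,0,1]]]'
```

```text
time: 11.2
ee_pos: [0.4789, 0.1349, 0.0921]
eef_rot: [0.488, 0.512, -0.487, 0.512]
ft_force: [-5.6, -1.8, 17.5]
width: 0.0156
```

```bash
python3 -m inch '[[[0,0,0,0,0,0,1],[0,0,0,0,0,0,1],[0,0,0,0,0,0,1],[0,0,0,0,0,0,1],[0,0,0,0,0,0,1]]]'
python3 - <<'E'
from h import *
f=[]
for n in ('wrist','scene','top','scene'):
    im=camera(n); cv2.imwrite(f'pics/{n}4.png',im[:,:,::-1]); f.append(read_state()['ft_force'])
s=read_state(); print(np.round(f,1),s['ee_pos'],s['width'])
a=cv2.imread('pics/wrist4.png')[160:260,240:400]; b=cv2.imread('pics/scene4.png')[130:200,310:410]; 
cv2.imwrite('pics/e.png',np.vstack([cv2.resize(a,(480,300),interpolation=cv2.INTER_CUBIC),cv2.resize(b,(480,300),interpolation=cv2.INTER_CUBIC)]))
E
```

```text
time: 11.7
ee_pos: [0.4789, 0.1349, 0.0921]
eef_rot: [0.488, 0.512, -0.487, 0.512]
ft_force: [-5.0, -2.4, 17.7]
width: 0.0155
[[-6.  -2.3 17.9]
 [-5.9 -2.  17. ]
 [-5.6 -1.4 18.3]
 [-6.  -1.6 17.8]] [0.47890104 0.1348619  0.09208617] 0.016090268899826607
```

View pics/e.png

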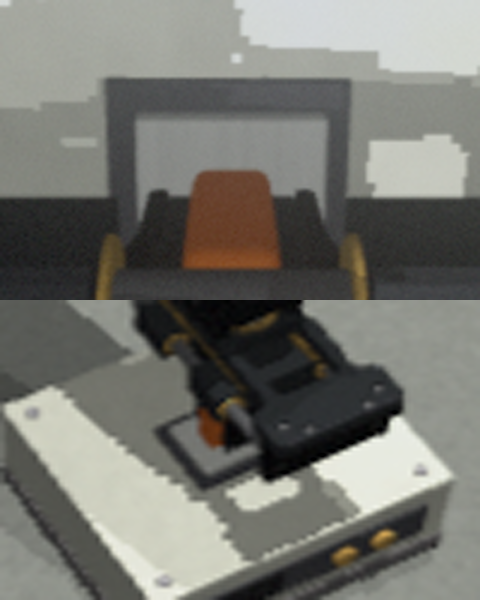

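View pics/scene4.png

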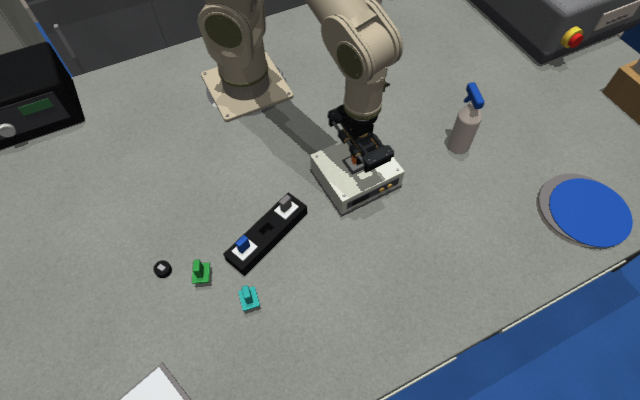

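The collar lies flat on the frame with even margins: in the crop the frame spans columns 107-350 and the collar 135-328. Blue (243,243) and grey (286,202) are still in the block. The bottle and the puck have not moved. The push is steady at about 18 N, so I'm handing in.

```bash
python3 - <<'E'
from bench import *
print(close_job()); s=read_state(); print(s['time'],s['ft_force'],s['ee_pos'])
E
```

```text
the job is handed in; nothing more can be done
None
the job is handed in; nothing more can be done
```

The orange carrier is plugged into the unit's port, with its collar held down on the steel frame. I handed the job in at about 12 s of the 48 s allowed, and no verdict is reported.

- **What I did:** I took the orange carrier out of the middle pocket with a 45 N grip and turned it square to the unit. I centred it with the wrist camera and lowered it in small steps. The sprung contact showed up as it went in, and the collar met the frame with the TCP at z = 0.0921, where I expected it.
- **Last checks:** The upward force on the tool was steady at 17 to 18 N. Adding the carrier's weight, that is about 19 N of push, leaving roughly 9 N on the frame. The finger opening was about 16 mm, and the pictures showed the collar flat and centred on the frame. The blue and grey carriers, the spray bottle and the puck looked unmoved by eye.
- **What disagreed:**
  - The estimates of the port's position differed by about 2 to 3 mm in y between cameras, and I trusted the wrist view. The plug went in without touching the sides.
  - A steady sideways force of about 6 N in x remained at the end.
  - The state read after hand-in was refused, so I have no reading from the final second.

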